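# Set out an air-preparation set on the assembly rack in flow order

### The job

Set out the four air-preparation units from the blue tote on the two-rail assembly rack in flow order, from the shut-off valve clamped at one end to the outlet block clamped at the other: the filter beside the shut-off valve, the regulator beside the filter, the take-off block between the regulator and the lubricator, and the lubricator beside the outlet block. Every head must sit flat, square and centred across both rails with its ports facing its neighbours, and all four must be evenly spaced between the two end pieces with a small gap at each joint for the joiners. Leave the screwdriver and the bin of joiners where they are.

Things in the scene. Friction and masses are not known exactly. Their poses are not given: they have to be found in the camera images.
- filter: Grey metal head 56 (x) x 40 (y) x 42 (z) mm, air ports on its y faces, front and back alike (either way round is right). Origin: centre of the head's underside, on which it rests; z up. About 0.26 kg, upright in a pocket of the tote. Below: clear round bowl, 28 mm wide, reaching 60 mm below the origin, tapered foot, white element inside. Top nearly flat (45 mm above the origin).
- regulator: Grey metal head 56 (x) x 40 (y) x 42 (z) mm, air ports on its y faces, front and back alike (either way round is right). Origin: centre of the head's underside, on which it rests; z up. About 0.26 kg, upright in a pocket of the tote. On top: black ribbed round knob 34 mm wide, top 68 mm above the origin. Below: short black cap 28 mm wide, reaching 26 mm below the origin.
- takeoff: Grey metal head 56 (x) x 40 (y) x 42 (z) mm, air ports on its y faces, front and back alike (either way round is right). Origin: centre of the head's underside, on which it rests; z up. About 0.26 kg, upright in a pocket of the tote. On top: two short brass fittings side by side along x, tops 59 mm above the origin. Below: short plug 28 mm wide, reaching 14 mm below the origin.
- lubricator: Grey metal head 56 (x) x 40 (y) x 42 (z) mm, air ports on its y faces, front and back alike (either way round is right). Origin: centre of the head's underside, on which it rests; z up. About 0.26 kg, upright in a pocket of the tote. Below: clear bowl like the filter's, thin tube inside. On top: small clear dome on a black collar 25 mm wide, top 63 mm above the origin, and a small brass screw.
- inlet_valve: Shut-off valve, fixed, clamped across one end of the rack (either end). Head as the units', with a black bar handle 52 mm long on top, 62 mm above the origin. Origin: centre of the head's underside, at rail-top height on the rack's centre line, 270 mm from the outlet block's: evenly spaced, the centres along the row come 54 mm apart, the gaps 14 mm.
- outlet_block: Outlet block, fixed, clamped across the other end of the rack. Head as the units', flat on top, with a brass hose fitting sticking out 28 mm sideways from its +x face, across the row. Origin: centre of the head's underside, at rail-top height on the rack's centre line.
- rack: Assembly rack, fixed: two parallel aluminium rails 340 mm long (along its y), each 20 mm wide, 40 mm apart, tops 85 mm above the table. Origin: on the table, under the middle. A unit sits with its x along the rack's x, its 56 mm length resting 8 mm on each rail, and its bowl, cap or plug hanging between the rails. On the left or right of the robot, pointing roughly away from it.
- tote: Blue plastic tote, fixed, 300 (x) x 200 (y) x 75 (z) mm, with a black foam insert, its top 70 mm above the table. The units stand in its four 40 x 40 mm pockets at x = +-50, y = +-42 mm, heads on the foam, bowls in the pockets. Origin: on the table, under the middle.
- screwdriver: Bystander: loose screwdriver 190 mm long with a black handle, lying on the table along x between tote and rack. Origin: its middle, underneath. Not to be moved.
- joiner_bin: Bystander: loose grey open bin 90 (x) x 110 (y) x 50 (z) mm with joiner clamps in it, on the far side of the table. Origin: centre of its underside. Not to be moved.
Things that resemble listed ones, but are neither listed nor needed, are in the scene too. Leave any brown or red look-alike of the lubricator alone.

How it is judged:
At the end, for the whole second after the job is handed in: Along the rack: valve, filter, regulator, take-off block, lubricator, outlet block; neighbouring centres 45 to 64 mm apart; each head seated on both rails (height within 5 mm, upright within 0.1 rad), within 8 mm of the centre line, square within 0.2 rad either way round; released, at rest (x of filter in the frame of rack between -0.008 and 0.008 m and z of filter in the frame of rack between 0.08 and 0.09 m and angle between each of filter, regulator, takeoff, lubricator's own z axis and vertical below 0.1 rad and angle between the y axis of each of filter, regulator, takeoff, lubricator and the y axis of rack, either way round below 0.2 rad and linear speed of each of filter, regulator, takeoff, lubricator below 0.01 m/s and angular speed of each of filter, regulator, takeoff, lubricator below 0.1 rad/s and x of regulator in the frame of rack between -0.008 and 0.008 m and z of regulator in the frame of rack between 0.08 and 0.09 m and x of takeoff in the frame of rack between -0.008 and 0.008 m and z of takeoff in the frame of rack between 0.08 and 0.09 m and x of lubricator in the frame of rack between -0.008 and 0.008 m and z of lubricator in the frame of rack between 0.08 and 0.09 m and horizontal distance between inlet_valve and filter between 0.045 and 0.064 m and horizontal distance between filter and regulator between 0.045 and 0.064 m and horizontal distance between regulator and takeoff between 0.045 and 0.064 m and horizontal distance between takeoff and lubricator between 0.045 and 0.064 m and horizontal distance between lubricator and outlet_block between 0.045 and 0.064 m); the robot touches nothing.
It fails at once if the screwdriver is moved more than 25 mm (distance of screwdriver from where it was at the start of the episode above 0.025 m).
It fails at once if the bin of joiners is moved more than 25 mm (distance of joiner_bin from where it was at the start of the episode above 0.025 m).
It also fails if it takes over 122 s, if anything falls off the work surface, if the arm or the gripper's body presses on something with over 40 N, if the wrist force passes 120 N, or if a joint passes its speed limit or range.

### The arm

A 7-joint arm with a two-finger parallel gripper is mounted at the origin on the work surface. World frame = base frame: x ahead of the robot, y to its left, z up, the work surface at z = 0. Lengths are in m, angles in rad, forces in N, time in s.
With the tool pointing down it reaches from about 0.425 to 0.8 m from the base axis. Payload 8.3 kg.
Tool frame: the origin (TCP) lies midway between the tips of the shut fingers; the grasp point (between the pads) lies 19 mm behind it; z points along the fingers, y is the line along which they close (so a half turn about z gives the same grasp; the last joint's range is limited). The gripper opens to 85 mm and grips with 20 to 120 N. Pads are 22 mm wide; open, the fingers measure 114 mm over their backs; the gripper's body (76 mm by 85 mm) begins 54 mm behind the grasp point. The pads swing forward as they close: fully open they stand 13 mm farther back than shut.
Start: joints at [1.279, 0.383, 0.016, 1.37, -0.006, 1.388, -0.046], TCP at [0.142, -0.609, 0.205] pointing down, gripper open.
Joint ranges: [-2.95, 2.95], [-0.25, 2.06], [-1.52, 1.56], [0.18, 2.33], [-1.44, 4.58], [0.02, 2.06], [-3.01, 3.01]. Speed limits (rad/s): [2.39, 2.39, 3.01, 3.01, 3.14, 3.14, 3.14].

### API

Orientations are given as a unit quaternion [w, x, y, z].
In Python, from rig import sensors, vision, ticket gives the robot as it stands.
- The arm moves only by the tool servo_tool, never from a script. Its argument "commands" is a list that holds one entry, the list of rows, each a list of 7 numbers: the shift along the tool's x, y, z in shares of 75 cm (1.0 is 75 cm), then the turn, a rotation vector about the tool's x, y, z in shares of 4 rad (1.0 is 4 rad), then the opening, from -1 (shut) to 1 (fully open). In form: [[[tx, ty, tz, rx, ry, rz, hand], ...]]. A call has 1 to 12 rows; each row is the pose to reach, as a shift and turn from the pose commanded when the call began, along the tool's axes at that moment; what a row does not reach only later rows make up. A row lasts 1/12 s, in which the tool goes at most 41.7 mm and 7.16 degrees, less where a joint would pass 70% of its speed; a pose out of reach is approached as far as the arm can. A shift or turn number past 1, either way, is cut back to 1. A call with a gripper value outside its range is refused whole. The fingers move at their own pace and stop on an object; "force" is the grip in N (left out, the last holds). Time passes only in rows, so rows that repeat a pose let the fingers close. It gives the time, the measured TCP pose, the force, the opening and the grip force at its end, in the units of the state.
- sensors.state(): the state, without advancing time (a new reading comes with each control period).
- vision.grab_frame(name): name is "scene" or "top" or "wrist"; returns the picture (480x640x3 uint8, red, green, blue); there is no depth.
- vision.camera_params(name): a dict with "intrinsics" (3x3 intrinsics, pixels), "R" (3x3) and "t" (3): a world point X has camera coordinates R X + t. Camera axes: x right, y down, z forward; pixel columns grow to the right and rows downward; lengths in m; the calibration is good to about 2 mm. A picture is of the moment at which its call begins: read the wrist's pose just before it. camera_params takes no time and is no camera call; for the wrist camera it gives the pose at the moment of the call.
- ticket.finish_job(): hands the job in; it is judged then, once.
The state is a dict: "time": time; "qpos": joint angles; "qd": joint speeds; "joint_torque": joint torques, N m; "eef_pos": TCP position; "ee_rot": TCP orientation; "ft_force": force on the tool from outside, world axes, zero at the start; "torque": the same for the moment, N m; "opening": finger opening in m; "grasp_force": force on a finger pad.
Only numpy, scipy, OpenCV 4.12 (cv2) and the standard library are available. Lean on these libraries where they do the work, as an engineer would, in place of code of your own. Each camera call takes 0.05 s, during which the arm holds its last target. There are 200 camera calls.

## Working session

There is one attempt and no reset: what is moved stays moved. The work goes in short steps, Python scripts to look and compute and a tool call to move; the robot and the scene stay as the last step left them, time stands still between calls to the robot, and variables do not carry over. Pictures are saved under pics/ and viewed, at most 14 in all, crops included, and the job is handed in when it is done.

Besides the shell and the picture viewer there is one more tool, called after "Call:" by a JSON object that holds its "name" and its "arguments", one argument or row to a line. servo_tool: Moves the arm, as the interface text tells. Its arguments: {"type":"object","properties":{"commands":{"type":"array","items":{"type":"array","items":{"type":"array","items":{"type":"number"}}}},"force":{"type":"number"}},"required":["commands"]}

```bash
mkdir -p pics; python3 - <<'E'
from rig import sensors, vision
import cv2
for n in("top","scene"):
    p=vision.camera_params(n); print(n,p)
    cv2.imwrite(f"pics/{n}0.png",vision.grab_frame(n)[:,:,::-1])
s=sensors.state();print(s)
E
```

```text
top {'intrinsics': array([[517.47166062,   0.        , 318.96470587],
       [  0.        , 517.47166062, 250.64752431],
       [  0.        ,   0.        ,   1.        ]]), 'R': array([[-0.01658462, -0.99962738, -0.02168053],
       [-0.99718853,  0.01812112, -0.07270944],
       [ 0.07307522,  0.02041371, -0.99711749]]), 't': array([0.09956927, 0.59768509, 0.97023537])}
scene {'intrinsics': array([[465.54832034,   0.        , 322.09691707],
       [  0.        , 465.54832034, 245.46417391],
       [  0.        ,   0.        ,   1.        ]]), 'R': array([[ 0.85177819,  0.52374437, -0.01287486],
       [ 0.40518619, -0.67414466, -0.61753796],
       [-0.33211154,  0.52078865, -0.7864357 ]]), 't': array([-0.56174224, -0.14344206,  1.33472221])}
{'time': 0.1, 'qpos': array([ 1.27908825,  0.3841847 ,  0.01637262,  1.37105959, -0.00631118,
        1.38819506, -0.04650894]), 'qd': array([ 0.00159686, -0.0021973 , -0.0005577 , -0.00117274, -0.00111778,
       -0.00252254,  0.00087605]), 'joint_torque': array([ 2.09894861e-03, -6.29140806e+01,  8.47168341e-01, -3.72757459e+01,
        1.67419907e-02,  1.03800485e-02, -7.22215759e-06]), 'eef_pos': array([ 0.14168741, -0.60820951,  0.20425503]), 'ee_rot': array([-8.92139595e-04,  9.93459474e-01,  1.14181723e-01, -1.10435022e-04]), 'ft_force': array([ 0.33321225, -0.15969569,  0.03530093]), 'torque': array([-0.00060263, -0.02898272,  0.01800207]), 'grasp_force': 0.0, 'opening': 0.08549172264908624}
```

View pics/top0.png

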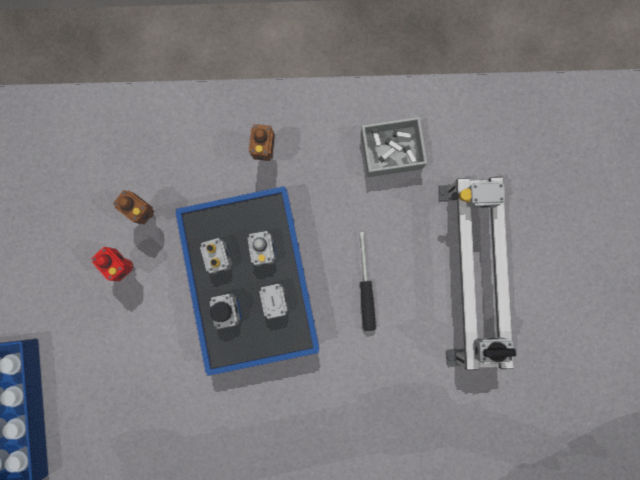

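View pics/scene0.png

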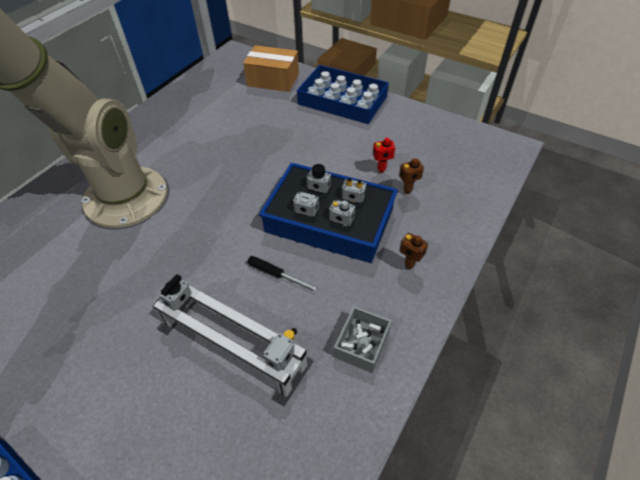

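Top view: the tote's units are takeoff (two brass fittings) at (214,255), lubricator (grey clear dome, brass screw) at (262,247), regulator (black knob) at (224,311) and filter (flat top) at (273,301). The look-alikes (brown at 261,142 and 132,207, red at 112,264) are outside the tote. On the rack, the outlet block is far at (487,193) and the valve near at (496,351). Next is an enlarged crop.

```bash
python3 - <<'E'
import cv2,numpy as np
im=cv2.imread("pics/top0.png")
a=cv2.resize(im[180:380,175:325],None,fx=3,fy=3,interpolation=cv2.INTER_CUBIC)
b=cv2.resize(im[170:370,435:525],None,fx=3,fy=3,interpolation=cv2.INTER_CUBIC)
cv2.imwrite("pics/crop0.png",np.hstack([a,b]))
E
```

```text
(no output)
```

View pics/crop0.png

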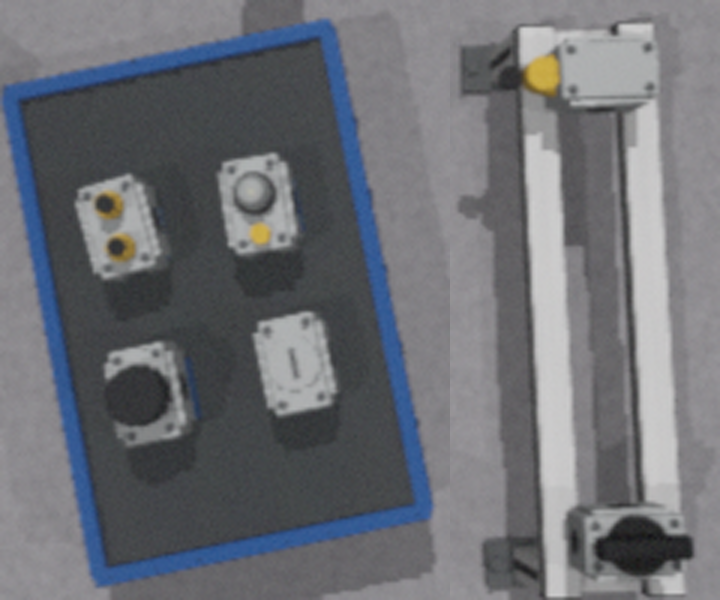

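```bash
cat > h.py <<'E'
import numpy as np
from scipy.optimize import least_squares
from rig import sensors, vision
from scipy.spatial.transform import Rotation as Ro
def ray(p,uv,z):
    d=p["R"].T@np.linalg.inv(p["intrinsics"])@np.array([uv[0],uv[1],1.]); c=-p["R"].T@p["t"]
    return (c+d*(z-c[2])/d[2])[:2]
def fit(W,L):
    "2D rigid: W = c + R(a) L"
    L=np.array(L);W=np.array(W)
    f=lambda q:(np.array([q[0],q[1]])+L@np.array([[np.cos(q[2]),np.sin(q[2])],[-np.sin(q[2]),np.cos(q[2])]])-W).ravel()
    best=min((least_squares(f,[*W.mean(0),a]) for a in(0,1.5,3,-1.5)),key=lambda r:r.cost)
    return best.x,best.fun.reshape(-1,2)
E
cat > m.py <<'E'
from h import *
np.set_printoptions(precision=4,suppress=True)
p=vision.camera_params("top")
A=lambda c:(c[0]/3+175-.33,c[1]/3+180-.33)
B=lambda c:((c[0]-450)/3+435-.33,c[1]/3+170-.33)
W=[ray(p,A(c),.075) for c in[(3,90),(330,22),(432,515),(98,585)]]
q,r=fit(W,[(.15,.1),(.15,-.1),(-.15,-.1),(-.15,.1)]);print("tote",q,"\n",r)
R=np.array([[np.cos(q[2]),-np.sin(q[2])],[np.sin(q[2]),np.cos(q[2])]])
for n,l,cs in[("takeoff",(1,1),[(86,217),(131,181),(107,269),(151,260)]),("lub",(1,-1),[(228,167),(273,158),(240,247),(287,243)]),("reg",(-1,1),[(115,356),(157,352),(133,435),(178,427)]),("fil",(-1,-1),[(265,325),(313,318),(280,410),(330,402)])]:
    X=np.mean([ray(p,A(c),.112) for c in cs],0); print(n,X,q[:2]+R@(np.array(l)*[.05,.042]))
W=[ray(p,B(c),.085) for c in[(517,28),(653,22),(686,594),(545,598)]]
q,r=fit(W,[(-.04,.17),(.04,.17),(.04,-.17),(-.04,-.17)]);print("rack8",q,"\n",r)
for n,cs in[("out",[(569,48),(649,47),(570,93),(651,92)]),("val",[(593,523),(675,521),(596,572),(680,570)])]:
    W=[ray(p,B(c),.127) for c in cs];print(n,np.mean(W,0))
E
python3 m.py
```

```text
tote [0.5451 0.2209 0.1901] 
 [[-0.0024 -0.0031]
 [-0.0026  0.0019]
 [ 0.0021  0.0027]
 [ 0.0029 -0.0015]]
takeoff [0.5851 0.271 ] [0.5862 0.2716]
lub [0.6001 0.1899] [0.6021 0.1891]
reg [0.4915 0.2555] [0.488  0.2527]
fil [0.5067 0.1675] [0.5039 0.1702]
rack8 [ 0.5515 -0.2066 -1.5571] 
 [[ 0.0009 -0.0006]
 [ 0.0001  0.0008]
 [-0.0006  0.001 ]
 [-0.0005 -0.0011]]
out [ 0.6858 -0.2051]
val [ 0.4158 -0.2088]
```

```bash
cat >> h.py <<'E'
def Rd(psi): # tool down, tool y at world angle psi
    y=np.array([np.cos(psi),np.sin(psi),0]);z=np.array([0,0,-1.]);return np.c_[np.cross(y,z),y,z]
def rel(*tg,pos=None,psi=None):
    s=sensors.state()
    q=s["ee_rot"];R0=Ro.from_quat([q[1],q[2],q[3],q[0]]).as_matrix();p0=s["eef_pos"]
    print("t",round(s["time"],2),"p",p0.round(4),"psi",round(np.arctan2(R0[1,1],R0[0,1]),3),"q7",s["qpos"][6].round(2),"open",round(s["opening"],4),"grip",round(s["grasp_force"],1))
    if pos is not None: p0=np.array(pos);R0=Rd(psi)
    for x,y,z,a in tg:
        d=R0.T@(np.array([x,y,z])-p0)*100
        print("  ",d.round(2),Ro.from_matrix(R0.T@Rd(a)).as_rotvec().round(3), "rows",round(np.linalg.norm(d)/4.17,1))
E
python3 -c "
from h import *
rel((.45,-.35,.25,-.66),(.506,.168,.25,.19),(.506,.168,.075,.19))"
```

```text
t 0.1 p [ 0.1417 -0.6082  0.2043] psi -1.342 q7 -0.05 open 0.0855 grip 0.0
   [ 35.89 -18.16  -4.54] [-0.002 -0.001 -0.682] rows 9.7
   [ 53.09 -67.34  -4.45] [-1.000e-03 -1.000e-03 -1.532e+00] rows 20.6
   [ 53.09 -67.31  13.05] [-1.000e-03 -1.000e-03 -1.532e+00] rows 20.8
```

Careful with the scale: shifts go in shares of 75 cm and turns go in shares of 4 rad. That gives: 35.9 cm / 75 = 0.4787, -18.2 cm / 75 = -0.2427, -0.68 rad / 4 = -0.17.

Call:
{"name": "servo_tool", "arguments": {
  "commands": [
    [[0.4787,-0.2427,-0.06,0,0,-0.17,1],[0.4787,-0.2427,-0.06,0,0,-0.17,1],[0.4787,-0.2427,-0.06,0,0,-0.17,1],[0.4787,-0.2427,-0.06,0,0,-0.17,1],[0.4787,-0.2427,-0.06,0,0,-0.17,1],[0.4787,-0.2427,-0.06,0,0,-0.17,1],[0.4787,-0.2427,-0.06,0,0,-0.17,1],[0.4787,-0.2427,-0.06,0,0,-0.17,1],[0.4787,-0.2427,-0.06,0,0,-0.17,1],[0.4787,-0.2427,-0.06,0,0,-0.17,1],[0.4787,-0.2427,-0.06,0,0,-0.17,1],[0.4787,-0.2427,-0.06,0,0,-0.17,1]]
  ],
  "force": 60
}}

```text
time: 1.1
eef_pos: [0.4518, -0.3477, 0.2499]
ee_rot: [-0.0, 0.897, 0.441, 0.0]
ft_force: [-0.3, -1.2, 0.2]
opening: 0.0848
grasp_force: 0.0
```

```bash
python3 -c "
from h import *
rel((.506,.168,.25,.19),(.506,.168,.075,.19))"
```

```text
t 1.1 p [ 0.4518 -0.3477  0.2499] psi -0.657 q7 -0.12 open 0.0848 grip 0.0
   [ 4.415e+01 -2.721e+01  4.000e-02] [-0.    -0.001 -0.847] rows 12.4
   [ 44.13 -27.2   17.54] [-0.    -0.001 -0.847] rows 13.1
```

In the tool's units: 44.1 cm / 75 = 0.588, -27.2 cm / 75 = -0.3627, -0.847 rad / 4 = -0.2118.

Call:
{"name": "servo_tool", "arguments": {
  "commands": [
    [[0.588,-0.3627,0,0,0,-0.2118,1],[0.588,-0.3627,0,0,0,-0.2118,1],[0.588,-0.3627,0,0,0,-0.2118,1],[0.588,-0.3627,0,0,0,-0.2118,1],[0.588,-0.3627,0,0,0,-0.2118,1],[0.588,-0.3627,0,0,0,-0.2118,1],[0.588,-0.3627,0,0,0,-0.2118,1],[0.588,-0.3627,0,0,0,-0.2118,1],[0.588,-0.3627,0,0,0,-0.2118,1],[0.588,-0.3627,0,0,0,-0.2118,1],[0.588,-0.3627,0,0,0,-0.2118,1],[0.588,-0.3627,0,0,0,-0.2118,1]]
  ]
}}

```text
time: 2.1
eef_pos: [0.5049, 0.1468, 0.25]
ee_rot: [0.0, 0.64, 0.768, -0.0]
ft_force: [1.3, -0.3, 0.2]
opening: 0.0855
grasp_force: 0.0
```

Call:
{"name": "servo_tool", "arguments": {
  "commands": [
    [[0,0,0,0,0,0,1],[0,0,0,0,0,0,1],[0,0,0,0,0,0,1]]
  ]
}}

```text
time: 2.35
eef_pos: [0.5048, 0.1454, 0.2496]
ee_rot: [-0.0, 0.639, 0.769, -0.001]
ft_force: [0.8, -0.6, -0.5]
opening: 0.0857
grasp_force: 0.0
```

```bash
python3 -c "
from h import *
import cv2
rel((.506,.168,.25,.19),(.506,.168,.075,.19))
p=vision.camera_params('wrist');np.save('pics/w1.npy',np.hstack([p['intrinsics'],p['R'],p['t'][:,None]]))
cv2.imwrite('pics/w1.png',vision.grab_frame('wrist')[:,:,::-1])
for n,X in dict(fil=(.506,.168,.112),reg=(.4903,.2545,.112),tk=(.5857,.2713,.112),lub=(.601,.1895,.112)).items():
  c=p['intrinsics']@(p['R']@np.array(X)+p['t']);print(n,c[:2]/c[2])
"
```

```text
t 2.35 p [0.5048 0.1454 0.2496] psi 0.183 q7 -0.28 open 0.0857 grip 0.0
   [ 2.2   0.53 -0.04] [-0.001  0.001 -0.007] rows 0.5
   [ 2.21  0.55 17.46] [-0.001  0.001 -0.007] rows 4.2
fil [326.21683576 182.03982065]
reg [327.47590434  65.50207693]
tk [457.23764756  66.89998768]
lub [445.12172652 177.56887713]
```

View pics/w1.png

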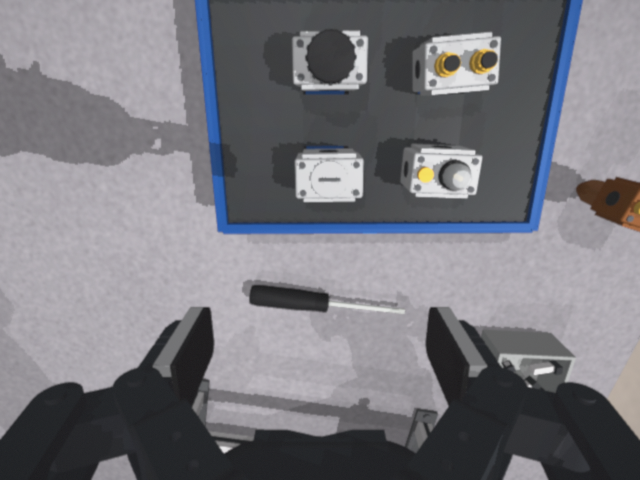

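Wrist view shows all four units where I predicted, within 4 px: filter (330,178), regulator (330,62), takeoff (458,64), lubricator (441,173). I'll refine with their screw positions.

```bash
python3 -c "
import cv2
im=cv2.imread('pics/w1.png')[20:210,280:515]
cv2.imwrite('pics/w1c.png',cv2.resize(im,None,fx=3,fy=3,interpolation=cv2.INTER_CUBIC))"
```

```text
(no output)
```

View pics/w1c.png

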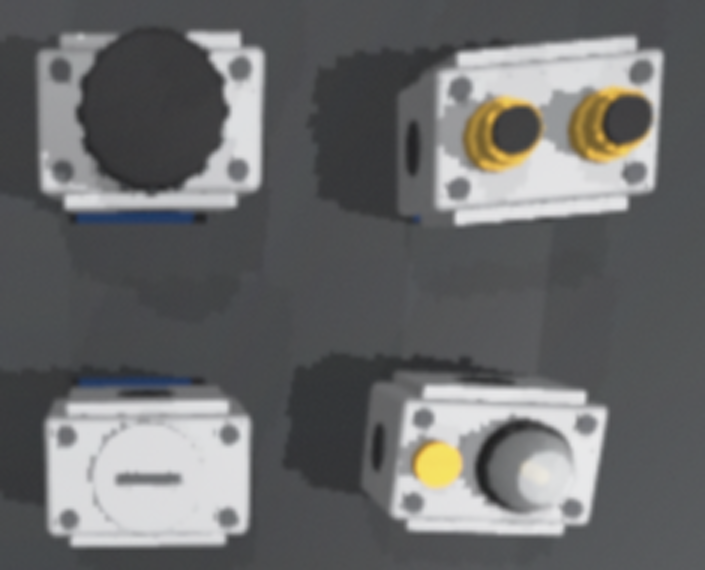

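The crop confirms each unit. The lubricator is the grey head with the clear dome and brass screw; the takeoff has two brass fittings, the regulator the ribbed knob, and the filter the flat top.

```bash
python3 -c "
from h import *
np.set_printoptions(precision=4,suppress=True)
M=np.load('pics/w1.npy');p=dict(intrinsics=M[:,:3],R=M[:,3:6],t=M[:,6])
for n,cs in dict(fil=[(67,435),(230,434),(69,519),(228,517)],reg=[(60,70),(241,69),(64,170),(238,170)],tk=[(460,89),(641,71),(458,188),(634,172)],lub=[(424,418),(587,425),(413,502),(571,508)]).items():
  W=np.array([ray(p,(c[0]/3+280-.33,c[1]/3+20-.33),.112) for c in cs]);d=W[1]+W[3]-W[0]-W[2];e=W[0]+W[1]-W[2]-W[3]
  print(n,W.mean(0),np.arctan2(d[1],d[0]),np.linalg.norm(d)/2,np.linalg.norm(e)/2)
"
```

```text
fil [0.5078 0.1713] 0.19401017409468982 0.04398697238508918 0.023004930877991273
reg [0.4913 0.2586] 0.1866850021465101 0.043918480075820325 0.022714592140528306
tk [0.5887 0.2744] 0.27206126929744795 0.04394529690601677 0.022777046158815442
lub [0.6008 0.1922] 0.14408955807980725 0.04388159027743386 0.022851504096346644
```

```bash
python3 -c "
from h import *
rel((.5075,.1705,.25,.194),(.5075,.1705,.076,.194))"
```

```text
t 2.4 p [0.5051 0.1447 0.2497] psi 0.182 q7 -0.28 open 0.0853 grip 0.0
   [ 2.5   0.71 -0.03] [-0.001  0.001 -0.012] rows 0.6
   [ 2.51  0.72 17.37] [-0.001  0.001 -0.012] rows 4.2
```

In the tool's units: 17.4 cm / 75 = 0.232, 2.5 cm / 75 = 0.0333, -0.012 rad / 4 = -0.003.

Call:
{"name": "servo_tool", "arguments": {
  "commands": [
    [[0.0333,0.0093,0,0,0,-0.003,1],[0.0333,0.0093,0.0533,0,0,-0.003,1],[0.0333,0.0093,0.1067,0,0,-0.003,1],[0.0333,0.0093,0.16,0,0,-0.003,1],[0.0333,0.0093,0.2,0,0,-0.003,1],[0.0333,0.0093,0.232,0,0,-0.003,1],[0.0333,0.0093,0.232,0,0,-0.003,1],[0.0333,0.0093,0.232,0,0,-0.003,1]]
  ]
}}

```text
time: 3.07
eef_pos: [0.5067, 0.1706, 0.0757]
ee_rot: [-0.001, 0.635, 0.772, -0.001]
ft_force: [0.8, -0.7, 1.1]
opening: 0.0854
grasp_force: 0.0
```

```bash
python3 -c "
from h import *
rel((.5075,.1705,.076,.194))"
```

```text
t 3.07 p [0.5067 0.1706 0.0757] psi 0.194 q7 -0.42 open 0.0854 grip 0.0
   [-0.02  0.08 -0.03] [-0.003  0.001  0.   ] rows 0.0
```

Accurate. Close, and then lift.

In the tool's units: -16 cm / 75 = -0.2133, -12 cm / 75 = -0.16.

Call:
{"name": "servo_tool", "arguments": {
  "commands": [
    [[0,0,0,0,0,0,-1],[0,0,0,0,0,0,-1],[0,0,0,0,0,0,-1],[0,0,0,0,0,0,-1],[0,0,0,0,0,0,-1],[0,0,0,0,0,0,-1],[0,0,0,0,0,0,-1],[0,0,0,0,0,0,-1],[0,0,-0.0533,0,0,0,-1],[0,0,-0.1067,0,0,0,-1],[0,0,-0.16,0,0,0,-1],[0,0,-0.2133,0,0,0,-1]]
  ],
  "force": 60
}}

```text
time: 4.07
eef_pos: [0.5066, 0.173, 0.2392]
ee_rot: [0.0, 0.634, 0.773, 0.0]
ft_force: [1.2, 0.7, -2.2]
opening: 0.0528
grasp_force: 64.3
```

```bash
python3 -c "
from h import *
rel((.4698,-.12,.24,-1.557),(.4698,-.208,.24,-1.557))"
```

```text
t 4.07 p [0.5066 0.173  0.2392] psi 0.198 q7 -0.33 open 0.0528 grip 64.3
   [-28.01  -9.36  -0.09] [ 1.000e-03 -1.000e-03  1.755e+00] rows 7.1
   [-36.64 -11.09  -0.09] [ 1.000e-03 -1.000e-03  1.755e+00] rows 9.2
```

In the tool's units: -36.6 cm / 75 = -0.488, -11.1 cm / 75 = -0.148, 1.755 rad / 4 = 0.4388.

Call:
{"name": "servo_tool", "arguments": {
  "commands": [
    [[-0.488,-0.148,0,0,0,0.4388,-1],[-0.488,-0.148,0,0,0,0.4388,-1],[-0.488,-0.148,0,0,0,0.4388,-1],[-0.488,-0.148,0,0,0,0.4388,-1],[-0.488,-0.148,0,0,0,0.4388,-1],[-0.488,-0.148,0,0,0,0.4388,-1],[-0.488,-0.148,0,0,0,0.4388,-1],[-0.488,-0.148,0,0,0,0.4388,-1],[-0.488,-0.148,0,0,0,0.4388,-1],[-0.488,-0.148,0,0,0,0.4388,-1],[-0.488,-0.148,0,0,0,0.4388,-1],[-0.488,-0.148,0,0,0,0.4388,-1]]
  ]
}}

```text
time: 5.07
eef_pos: [0.4695, -0.2091, 0.237]
ee_rot: [0.0, 0.992, 0.129, 0.0]
ft_force: [0.1, 0.5, -2.1]
opening: 0.0533
grasp_force: 64.3
```

```bash
python3 -c "
from h import *
rel((.4698,-.208,.24,-1.557))"
```

```text
t 5.07 p [ 0.4695 -0.2091  0.237 ] psi -1.312 q7 -1.0 open 0.0533 grip 64.3
   [ 0.06 -0.1  -0.3 ] [ 0.    -0.001  0.245] rows 0.1
```

In the tool's units: -0.1 cm / 75 = -0.0013, 0.245 rad / 4 = 0.0613.

Call:
{"name": "servo_tool", "arguments": {
  "commands": [
    [[0,-0.0013,0,0,0,0.0613,-1],[0,-0.0013,0,0,0,0.0613,-1],[0,-0.0013,0,0,0,0.0613,-1],[0,-0.0013,0,0,0,0.0613,-1]]
  ]
}}

```text
time: 5.4
eef_pos: [0.4697, -0.2067, 0.237]
ee_rot: [0.0, 1.0, 0.014, 0.001]
ft_force: [0.2, -0.7, -1.4]
opening: 0.0527
grasp_force: 64.3
```

```bash
python3 -c "
from h import *
import cv2
rel((.4698,-.208,.24,-1.557),(.4698,-.208,.09,-1.557))
p=vision.camera_params('wrist');np.save('pics/w2.npy',np.hstack([p['intrinsics'],p['R'],p['t'][:,None]]))
cv2.imwrite('pics/w2.png',vision.grab_frame('wrist')[:,:,::-1])
for X in [(.6858,-.2051,.127),(.58,-.1662,.085),(.58,-.2462,.085),(.58,-.1862,.085),(.58,-.2262,.085)]:
  c=p['intrinsics']@(p['R']@np.array(X)+p['t']);print(X,c[:2]/c[2])
"
```

```text
t 5.4 p [ 0.4697 -0.2067  0.237 ] psi -1.544 q7 -1.23 open 0.0527 grip 64.3
   [ 0.01  0.14 -0.3 ] [ 0.001 -0.001  0.013] rows 0.1
   [-1.00e-02  1.30e-01  1.47e+01] [ 0.001 -0.001  0.013] rows 3.5
(0.6858, -0.2051, 0.127) [ 326.28685748 -136.21767602]
(0.58, -0.1662, 0.085) [271.01314527  65.5334659 ]
(0.58, -0.2462, 0.085) [373.22211897  68.63490141]
(0.58, -0.1862, 0.085) [296.61320287  66.31027565]
(0.58, -0.2262, 0.085) [347.71763015  67.8609916 ]
```

View pics/w2.png

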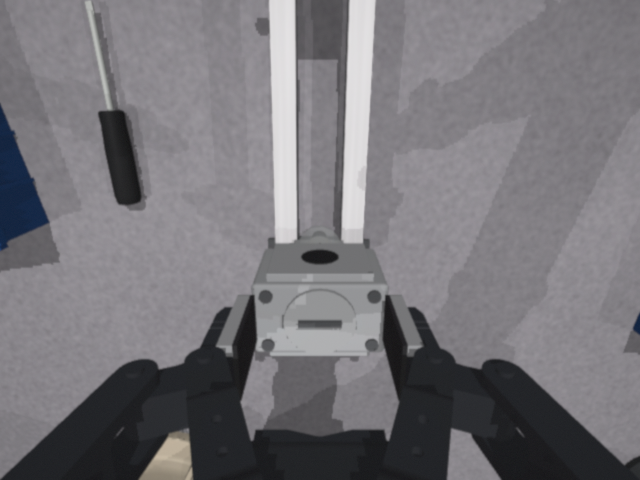

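```bash
python3 -c "
from h import *
M=np.load('pics/w2.npy');p=dict(intrinsics=M[:,:3],R=M[:,3:6],t=M[:,6])
W=np.array([ray(p,c,.2733) for c in[(265,296),(374,296),(268,345),(371,345)]]);print(W,W.mean(0))
rel((.4698,-.208,.0915,-1.557))"
```

```text
[[ 0.48101583 -0.18533096]
 [ 0.48220894 -0.22823417]
 [ 0.45827251 -0.18613288]
 [ 0.45945564 -0.22870422]] [ 0.47023823 -0.20710056]
t 5.45 p [ 0.4696 -0.2067  0.2368] psi -1.543 q7 -1.23 open 0.053 grip 64.3
   [ 0.    0.13 14.53] [ 0.    -0.001  0.014] rows 3.5
```

In the tool's units: 14.6 cm / 75 = 0.1947, 14.4 cm / 75 = 0.192, 0.014 rad / 4 = 0.0035.

Call:
{"name": "servo_tool", "arguments": {
  "commands": [
    [[0,0.0013,0.0533,0,0,0.0035,-1],[0,0.0013,0.1067,0,0,0.0035,-1],[0,0.0013,0.1467,0,0,0.0035,-1],[0,0.0013,0.1733,0,0,0.0035,-1],[0,0.0013,0.1867,0,0,0.0035,-1],[0,0.0013,0.192,0,0,0.0035,-1],[0,0.0013,0.1947,0,0,0.0035,-1],[0,0.0013,0.1947,0,0,0.0035,-1],[0,0.0013,0.1947,0,0,0.0035,-1]]
  ]
}}

```text
time: 6.2
eef_pos: [0.4697, -0.2064, 0.0937]
ee_rot: [-0.0, 1.0, 0.007, 0.0]
ft_force: [-14.5, 8.1, 25.6]
opening: 0.0529
grasp_force: 74.3
```

```bash
python3 -c "
from h import *
rel((.4698,-.208,.0907,-1.557))"
```

```text
t 6.2 p [ 0.4697 -0.2064  0.0937] psi -1.558 q7 -1.29 open 0.0529 grip 74.3
   [0.01 0.16 0.3 ] [-0.    -0.    -0.001] rows 0.1
```

Call:
{"name": "servo_tool", "arguments": {
  "commands": [
    [[0,0,-0.0033,0,0,0,-1],[0,0,-0.0033,0,0,0,-1],[0,0,-0.0033,0,0,0,1],[0,0,-0.0033,0,0,0,1],[0,0,-0.0033,0,0,0,1],[0,0,-0.0033,0,0,0,1],[0,0,-0.0033,0,0,0,1],[0,0,-0.0033,0,0,0,1],[0,0,-0.0533,0,0,0,1],[0,0,-0.1067,0,0,0,1],[0,0,-0.16,0,0,0,1],[0,0,-0.1933,0,0,0,1]]
  ]
}}

```text
time: 7.2
eef_pos: [0.4705, -0.208, 0.2395]
ee_rot: [0.001, 1.0, 0.005, 0.002]
ft_force: [0.5, 0.3, -0.1]
opening: 0.0855
grasp_force: 0.0
```

```bash
python3 -c "
from h import *
import cv2
rel((.491,.258,.235,.187),(.491,.258,.079,.187))
p=vision.camera_params('top')
im=vision.grab_frame('top')[:,:,::-1]
cv2.imwrite('pics/t1.png',cv2.resize(im[150:390,420:540],None,fx=2.5,fy=2.5,interpolation=cv2.INTER_CUBIC))
a=vision.grab_frame('wrist')[:,:,::-1]
cv2.imwrite('pics/w3.png',np.hstack([cv2.imread('pics/t1.png')[:480],a[:,150:500]]))
"
```

```text
t 7.2 p [ 0.4705 -0.208   0.2395] psi -1.562 q7 -1.25 open 0.0855 grip 0.0
   [  2.47 -46.58   0.38] [ 5.000e-03 -1.000e-03 -1.749e+00] rows 11.2
   [  2.41 -46.61  15.98] [ 5.000e-03 -1.000e-03 -1.749e+00] rows 11.8
```

View pics/w3.png

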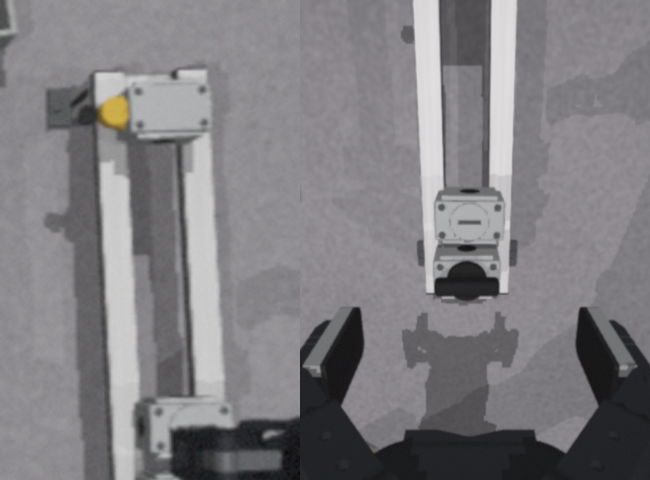

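Filter sits flat and square, with a gap to the valve. Next is the regulator.

In the tool's units: -46.6 cm / 75 = -0.6213, 2.5 cm / 75 = 0.0333, -1.749 rad / 4 = -0.4373.

Call:
{"name": "servo_tool", "arguments": {
  "commands": [
    [[0.0333,-0.6213,0.0053,0,0,-0.4373,1],[0.0333,-0.6213,0.0053,0,0,-0.4373,1],[0.0333,-0.6213,0.0053,0,0,-0.4373,1],[0.0333,-0.6213,0.0053,0,0,-0.4373,1],[0.0333,-0.6213,0.0053,0,0,-0.4373,1],[0.0333,-0.6213,0.0053,0,0,-0.4373,1],[0.0333,-0.6213,0.0053,0,0,-0.4373,1],[0.0333,-0.6213,0.0053,0,0,-0.4373,1],[0.0333,-0.6213,0.0053,0,0,-0.4373,1],[0.0333,-0.6213,0.0053,0,0,-0.4373,1],[0.0333,-0.6213,0.0053,0,0,-0.4373,1],[0.0333,-0.6213,0.0053,0,0,-0.4373,1]]
  ]
}}

```text
time: 8.3
eef_pos: [0.4875, 0.2662, 0.2306]
ee_rot: [-0.002, 0.724, 0.69, 0.001]
ft_force: [-1.4, 0.4, -0.1]
opening: 0.0857
grasp_force: 0.0
```

```bash
python3 -c "
from h import *
rel((.491,.258,.235,.187),(.491,.258,.077,.187))"
```

```text
t 8.3 p [0.4875 0.2662 0.2306] psi -0.047 q7 -0.79 open 0.0857 grip 0.0
   [-0.8   0.39 -0.45] [-0.002 -0.004 -0.234] rows 0.2
   [-0.86  0.42 15.35] [-0.002 -0.004 -0.234] rows 3.7
```

In the tool's units: 6 cm / 75 = 0.08, 3 cm / 75 = 0.04, -0.234 rad / 4 = -0.0585.

Call:
{"name": "servo_tool", "arguments": {
  "commands": [
    [[-0.0053,0.0027,0,0,0,-0.0585,1],[-0.0053,0.0027,0,0,0,-0.0585,1],[-0.0053,0.0027,0.04,0,0,-0.0585,1],[-0.0053,0.0027,0.08,0,0,-0.0585,1],[-0.0053,0.0027,0.08,0,0,-0.0585,1]]
  ]
}}

```text
time: 8.72
eef_pos: [0.4894, 0.252, 0.1652]
ee_rot: [-0.002, 0.644, 0.765, -0.004]
ft_force: [-0.6, -0.7, -0.6]
opening: 0.0858
grasp_force: 0.0
```

```bash
python3 -c "
from h import *
rel((.491,.258,.077,.187))"
```

```text
t 8.72 p [0.4894 0.252  0.1652] psi 0.172 q7 -0.58 open 0.0858 grip 0.0
   [0.59 0.34 8.81] [-0.009  0.002 -0.015] rows 2.1
```

In the tool's units: 8.8 cm / 75 = 0.1173, 6 cm / 75 = 0.08, -0.015 rad / 4 = -0.0038.

Call:
{"name": "servo_tool", "arguments": {
  "commands": [
    [[0.008,0.004,0.04,-0.0013,0,-0.0038,1],[0.008,0.004,0.08,-0.0013,0,-0.0038,1],[0.008,0.004,0.1173,-0.0013,0,-0.0038,1],[0.008,0.004,0.1173,-0.0013,0,-0.0038,1],[0.008,0.004,0.1173,-0.0013,0,-0.0038,1]]
  ]
}}

```text
time: 9.13
eef_pos: [0.4935, 0.2603, 0.0832]
ee_rot: [0.001, 0.638, 0.77, 0.001]
ft_force: [0.1, 0.5, 1.4]
opening: 0.085
grasp_force: 0.0
```

```bash
python3 -c "
from h import *
rel((.491,.258,.077,.187))"
```

```text
t 9.13 p [0.4935 0.2603 0.0832] psi 0.187 q7 -0.63 open 0.085 grip 0.0
   [-0.18 -0.29  0.62] [0.002 0.    0.   ] rows 0.2
```

In the tool's units: 0.5 cm / 75 = 0.0067, -0.2 cm / 75 = -0.0027.

Call:
{"name": "servo_tool", "arguments": {
  "commands": [
    [[-0.0027,-0.0027,0.0067,0,0,0,1],[-0.0027,-0.0027,0.0067,0,0,0,1],[-0.0027,-0.0027,0.0067,0,0,0,1]]
  ]
}}

```text
time: 9.38
eef_pos: [0.4933, 0.2586, 0.0798]
ee_rot: [0.002, 0.638, 0.77, 0.003]
ft_force: [-0.3, -0.3, 0.9]
opening: 0.0859
grasp_force: 0.0
```

```bash
python3 -c "
from h import *
rel((.491,.258,.077,.187))"
```

```text
t 9.38 p [0.4933 0.2586 0.0798] psi 0.187 q7 -0.63 open 0.0859 grip 0.0
   [-0.01 -0.24  0.28] [ 0.007 -0.    -0.   ] rows 0.1
```

Call:
{"name": "servo_tool", "arguments": {
  "commands": [
    [[0,-0.0027,0.0027,0,0,0,1],[0,-0.0027,0.0027,0,0,0,-1],[0,-0.0027,0.0027,0,0,0,-1],[0,-0.0027,0.0027,0,0,0,-1],[0,-0.0027,0.0027,0,0,0,-1],[0,-0.0027,0.0027,0,0,0,-1],[0,-0.0027,0.0027,0,0,0,-1],[0,-0.0027,0.0027,0,0,0,-1],[0,-0.0027,-0.0533,0,0,0,-1],[0,-0.0027,-0.1067,0,0,0,-1],[0,-0.0027,-0.16,0,0,0,-1],[0,-0.0027,-0.2067,0,0,0,-1]]
  ]
}}

```text
time: 10.38
eef_pos: [0.4894, 0.258, 0.2357]
ee_rot: [0.002, 0.638, 0.77, 0.002]
ft_force: [1.2, 1.2, -1.9]
opening: 0.0537
grasp_force: 65.5
```

```bash
python3 -c "
from h import *
print(sensors.state()['qpos'])
rel((.5238,-.2073,.24,-1.557))"
```

```text
[ 0.14554598  0.31972129 -0.87274134  1.49549288  0.24795645  1.43548788
 -0.5468122 ]
t 10.38 p [0.4894 0.258  0.2357] psi 0.188 q7 -0.55 open 0.0537 grip 65.5
   [-46.36  -5.3   -0.48] [ 0.004 -0.005  1.745] rows 11.2
```

In the tool's units: -46.4 cm / 75 = -0.6187, -5.3 cm / 75 = -0.0707, 1.745 rad / 4 = 0.4363.

Call:
{"name": "servo_tool", "arguments": {
  "commands": [
    [[-0.6187,-0.0707,-0.0067,0,0,0.4363,-1],[-0.6187,-0.0707,-0.0067,0,0,0.4363,-1],[-0.6187,-0.0707,-0.0067,0,0,0.4363,-1],[-0.6187,-0.0707,-0.0067,0,0,0.4363,-1],[-0.6187,-0.0707,-0.0067,0,0,0.4363,-1],[-0.6187,-0.0707,-0.0067,0,0,0.4363,-1],[-0.6187,-0.0707,-0.0067,0,0,0.4363,-1],[-0.6187,-0.0707,-0.0067,0,0,0.4363,-1],[-0.6187,-0.0707,-0.0067,0,0,0.4363,-1],[-0.6187,-0.0707,-0.0067,0,0,0.4363,-1],[-0.6187,-0.0707,-0.0067,0,0,0.4363,-1],[-0.6187,-0.0707,-0.0067,0,0,0.4363,-1]]
  ]
}}

```text
time: 11.38
eef_pos: [0.5219, -0.2173, 0.2368]
ee_rot: [0.001, 0.993, 0.12, 0.001]
ft_force: [-1.4, -1.6, -3.1]
opening: 0.0539
grasp_force: 65.5
```

```bash
python3 -c "
from h import *
rel((.5238,-.2073,.24,-1.557))"
```

```text
t 11.38 p [ 0.5219 -0.2173  0.2368] psi -1.33 q7 -1.08 open 0.0539 grip 65.5
   [ 0.42 -0.93 -0.33] [ 0.002 -0.002  0.228] rows 0.3
```

In the tool's units: 0.2 cm / 75 = 0.0027, 0.228 rad / 4 = 0.057.

Call:
{"name": "servo_tool", "arguments": {
  "commands": [
    [[0.0027,0,0,0,0,0.057,-1],[0.0027,0,0,0,0,0.057,-1],[0.0027,0,0,0,0,0.057,-1],[0.0027,0,0,0,0,0.057,-1],[0.0027,0,0,0,0,0.057,-1]]
  ]
}}

```text
time: 11.8
eef_pos: [0.5258, -0.207, 0.2378]
ee_rot: [-0.001, 1.0, 0.017, 0.002]
ft_force: [0.0, 0.9, -1.9]
opening: 0.0537
grasp_force: 65.5
```

```bash
python3 -c "
from h import *
rel((.5238,-.2073,.12,-1.557))"
```

```text
t 11.8 p [ 0.5258 -0.207   0.2378] psi -1.537 q7 -1.3 open 0.0537 grip 65.5
   [-0.26  0.03 11.78] [-0.001 -0.005  0.02 ] rows 2.8
```

In the tool's units: 11.8 cm / 75 = 0.1573, 10.5 cm / 75 = 0.14, 0.02 rad / 4 = 0.005.

Call:
{"name": "servo_tool", "arguments": {
  "commands": [
    [[-0.0027,0,0.0533,0,0,0.005,-1],[-0.0027,0,0.1067,0,0,0.005,-1],[-0.0027,0,0.14,0,0,0.005,-1],[-0.0027,0,0.1573,0,0,0.005,-1],[-0.0027,0,0.1573,0,0,0.005,-1],[-0.0027,0,0.1573,0,0,0.005,-1]]
  ]
}}

```text
time: 12.3
eef_pos: [0.5242, -0.207, 0.1198]
ee_rot: [-0.001, 1.0, 0.006, 0.002]
ft_force: [-0.3, -0.8, -0.8]
opening: 0.0534
grasp_force: 65.4
```

```bash
python3 -c "
from h import *
rel((.5238,-.2073,.096,-1.557))"
```

```text
t 12.3 p [ 0.5242 -0.207   0.1198] psi -1.559 q7 -1.34 open 0.0534 grip 65.4
   [-0.05  0.03  2.38] [-0.002 -0.004 -0.002] rows 0.6
```

In the tool's units: 2.4 cm / 75 = 0.032, 2.2 cm / 75 = 0.0293.

Call:
{"name": "servo_tool", "arguments": {
  "commands": [
    [[0,0,0.0133,0,0,0,-1],[0,0,0.0267,0,0,0,-1],[0,0,0.0293,0,0,0,-1],[0,0,0.032,0,0,0,-1],[0,0,0.032,0,0,0,-1],[0,0,0.032,0,0,0,-1]]
  ]
}}

```text
time: 12.8
eef_pos: [0.5248, -0.2074, 0.0962]
ee_rot: [-0.0, 1.0, 0.005, 0.003]
ft_force: [0.1, 0.2, -1.6]
opening: 0.0535
grasp_force: 65.4
```

In the tool's units: 0.3 cm / 75 = 0.004, 0.15 cm / 75 = 0.002.

Call:
{"name": "servo_tool", "arguments": {
  "commands": [
    [[0,0,0.002,0,0,0,-1],[0,0,0.004,0,0,0,-1],[0,0,0.004,0,0,0,-1]]
  ]
}}

```text
time: 13.05
eef_pos: [0.5246, -0.2073, 0.0928]
ee_rot: [-0.0, 1.0, 0.005, 0.002]
ft_force: [0.4, -0.3, -2.7]
opening: 0.0534
grasp_force: 65.4
```

In the tool's units: 0.3 cm / 75 = 0.004, 0.15 cm / 75 = 0.002.

Call:
{"name": "servo_tool", "arguments": {
  "commands": [
    [[0,0,0.002,0,0,0,-1],[0,0,0.004,0,0,0,-1],[0,0,0.004,0,0,0,-1]]
  ]
}}

```text
time: 13.3
eef_pos: [0.5252, -0.2073, 0.0923]
ee_rot: [0.0, 1.0, 0.005, 0.003]
ft_force: [-6.8, 3.5, 16.3]
opening: 0.0534
grasp_force: 67.5
```

Contact at 0.092 m: seated. Relax, release, and lift.

In the tool's units: -14.5 cm / 75 = -0.1933, -11 cm / 75 = -0.1467.

Call:
{"name": "servo_tool", "arguments": {
  "commands": [
    [[0,0,-0.002,0,0,0,-1],[0,0,-0.002,0,0,0,1],[0,0,-0.002,0,0,0,1],[0,0,-0.002,0,0,0,1],[0,0,-0.002,0,0,0,1],[0,0,-0.002,0,0,0,1],[0,0,-0.002,0,0,0,1],[0,0,-0.04,0,0,0,1],[0,0,-0.0933,0,0,0,1],[0,0,-0.1467,0,0,0,1],[0,0,-0.1933,0,0,0,1],[0,0,-0.1933,0,0,0,1]]
  ]
}}

```text
time: 14.3
eef_pos: [0.5272, -0.2082, 0.2434]
ee_rot: [0.002, 1.0, 0.005, 0.008]
ft_force: [0.4, -0.2, 1.0]
opening: 0.0856
grasp_force: 0.0
```

```bash
python3 -c "
from h import *
rel((.5885,.274,.235,.27))"
```

```text
t 14.3 p [ 0.5272 -0.2082  0.2434] psi -1.561 q7 -1.32 open 0.0856 grip 0.0
   [  6.59 -48.16   0.76] [ 0.018 -0.008 -1.831] rows 11.7
```

In the tool's units: -48.2 cm / 75 = -0.6427, 6.6 cm / 75 = 0.088, -1.831 rad / 4 = -0.4578.

Call:
{"name": "servo_tool", "arguments": {
  "commands": [
    [[0.088,-0.6427,0.0107,0.0045,-0.002,-0.4578,1],[0.088,-0.6427,0.0107,0.0045,-0.002,-0.4578,1],[0.088,-0.6427,0.0107,0.0045,-0.002,-0.4578,1],[0.088,-0.6427,0.0107,0.0045,-0.002,-0.4578,1],[0.088,-0.6427,0.0107,0.0045,-0.002,-0.4578,1],[0.088,-0.6427,0.0107,0.0045,-0.002,-0.4578,1],[0.088,-0.6427,0.0107,0.0045,-0.002,-0.4578,1],[0.088,-0.6427,0.0107,0.0045,-0.002,-0.4578,1],[0.088,-0.6427,0.0107,0.0045,-0.002,-0.4578,1],[0.088,-0.6427,0.0107,0.0045,-0.002,-0.4578,1],[0.088,-0.6427,0.0107,0.0045,-0.002,-0.4578,1],[0.088,-0.6427,0.0107,0.0045,-0.002,-0.4578,1]]
  ]
}}

```text
time: 15.3
eef_pos: [0.5842, 0.2796, 0.2273]
ee_rot: [-0.006, 0.725, 0.688, -0.001]
ft_force: [0.3, 0.1, -0.6]
opening: 0.0854
grasp_force: 0.0
```

```bash
python3 -c "
from h import *
import cv2
rel((.5885,.274,.235,.27))
cv2.imwrite('pics/t2.png',cv2.resize(vision.grab_frame('top')[160:380,435:535,::-1],None,fx=2.5,fy=2.5,interpolation=cv2.INTER_CUBIC))"
```

```text
t 15.3 p [0.5842 0.2796 0.2273] psi -0.052 q7 -0.78 open 0.0854 grip 0.0
   [-0.53  0.45 -0.78] [-0.009 -0.009 -0.322] rows 0.3
```

View pics/t2.png

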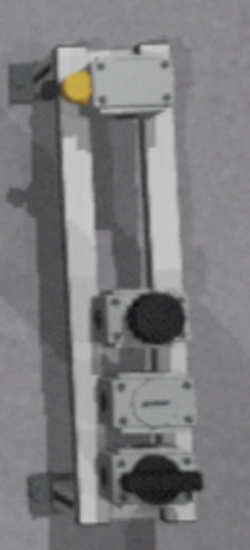

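Top view: filter (152,402) and regulator (146,318) sit square on the rails, evenly spaced from the valve. On to the take-off block.

In the tool's units: 5 cm / 75 = 0.0667, 2 cm / 75 = 0.0267, -0.322 rad / 4 = -0.0805.

Call:
{"name": "servo_tool", "arguments": {
  "commands": [
    [[-0.0027,0.004,0,-0.0023,-0.0023,-0.0805,1],[-0.0027,0.004,0,-0.0023,-0.0023,-0.0805,1],[-0.0027,0.004,0.0267,-0.0023,-0.0023,-0.0805,1],[-0.0027,0.004,0.0667,-0.0023,-0.0023,-0.0805,1],[-0.0027,0.004,0.0667,-0.0023,-0.0023,-0.0805,1],[-0.0027,0.004,0.0667,-0.0023,-0.0023,-0.0805,1]]
  ]
}}

```text
time: 15.85
eef_pos: [0.587, 0.2722, 0.1763]
ee_rot: [0.0, 0.609, 0.793, -0.002]
ft_force: [-0.7, 0.2, 0.3]
opening: 0.0855
grasp_force: 0.0
```

```bash
python3 -c "
from h import *
rel((.5885,.274,.077,.27))"
```

```text
t 15.85 p [0.587  0.2722 0.1763] psi 0.26 q7 -0.5 open 0.0855 grip 0.0
   [0.16 0.22 9.93] [-0.003  0.003 -0.01 ] rows 2.4
```

In the tool's units: 9.9 cm / 75 = 0.132, 7 cm / 75 = 0.0933, -0.01 rad / 4 = -0.0025.

Call:
{"name": "servo_tool", "arguments": {
  "commands": [
    [[0.0027,0.0027,0.0533,0,0,-0.0025,1],[0.0027,0.0027,0.0933,0,0,-0.0025,1],[0.0027,0.0027,0.132,0,0,-0.0025,1],[0.0027,0.0027,0.132,0,0,-0.0025,1],[0.0027,0.0027,0.132,0,0,-0.0025,1],[0.0027,0.0027,0.132,0,0,-0.0025,1]]
  ]
}}

```text
time: 16.35
eef_pos: [0.5905, 0.2766, 0.0818]
ee_rot: [0.002, 0.605, 0.796, 0.001]
ft_force: [-0.1, -0.2, 0.9]
opening: 0.085
grasp_force: 0.0
```

```bash
python3 -c "
from h import *
rel((.5885,.274,.077,.27))"
```

```text
t 16.35 p [0.5905 0.2766 0.0818] psi 0.27 q7 -0.54 open 0.085 grip 0.0
   [-0.2  -0.27  0.48] [0.004 0.001 0.   ] rows 0.1
```

In the tool's units: -12 cm / 75 = -0.16, -8 cm / 75 = -0.1067.

Call:
{"name": "servo_tool", "arguments": {
  "commands": [
    [[-0.0027,-0.0027,0.0067,0,0,0,1],[-0.0027,-0.0027,0.0067,0,0,0,1],[-0.0027,-0.0027,0.0067,0,0,0,-1],[-0.0027,-0.0027,0.0067,0,0,0,-1],[-0.0027,-0.0027,0.0067,0,0,0,-1],[-0.0027,-0.0027,0.0067,0,0,0,-1],[-0.0027,-0.0027,0.0067,0,0,0,-1],[-0.0027,-0.0027,0.0067,0,0,0,-1],[-0.0027,-0.0027,0.0067,0,0,0,-1],[-0.0027,-0.0027,-0.0533,0,0,0,-1],[-0.0027,-0.0027,-0.1067,0,0,0,-1],[-0.0027,-0.0027,-0.16,0,0,0,-1]]
  ]
}}

```text
time: 17.35
eef_pos: [0.5868, 0.2728, 0.1993]
ee_rot: [0.0, 0.605, 0.796, -0.001]
ft_force: [2.0, 1.0, -2.5]
opening: 0.0541
grasp_force: 65.5
```

```bash
python3 -c "
from h import *
rel((.5778,-.2066,.24,-1.557))"
```

```text
t 17.35 p [0.5868 0.2728 0.1993] psi 0.271 q7 -0.48 open 0.0541 grip 65.5
   [-45.96 -13.72  -3.96] [0.    0.003 1.828] rows 11.5
```

In the tool's units: -46 cm / 75 = -0.6133, -13.7 cm / 75 = -0.1827, 1.828 rad / 4 = 0.457.

Call:
{"name": "servo_tool", "arguments": {
  "commands": [
    [[-0.6133,-0.1827,-0.0533,0,0.0008,0.457,-1],[-0.6133,-0.1827,-0.0533,0,0.0008,0.457,-1],[-0.6133,-0.1827,-0.0533,0,0.0008,0.457,-1],[-0.6133,-0.1827,-0.0533,0,0.0008,0.457,-1],[-0.6133,-0.1827,-0.0533,0,0.0008,0.457,-1],[-0.6133,-0.1827,-0.0533,0,0.0008,0.457,-1],[-0.6133,-0.1827,-0.0533,0,0.0008,0.457,-1],[-0.6133,-0.1827,-0.0533,0,0.0008,0.457,-1],[-0.6133,-0.1827,-0.0533,0,0.0008,0.457,-1],[-0.6133,-0.1827,-0.0533,0,0.0008,0.457,-1],[-0.6133,-0.1827,-0.0533,0,0.0008,0.457,-1],[-0.6133,-0.1827,-0.0533,0,0.0008,0.457,-1]]
  ]
}}

```text
time: 18.35
eef_pos: [0.5772, -0.2131, 0.2391]
ee_rot: [0.001, 0.986, 0.164, 0.0]
ft_force: [-1.0, -1.5, -3.7]
opening: 0.054
grasp_force: 65.5
```

```bash
python3 -c "
from h import *
rel((.5778,-.2066,.24,-1.557))"
```

```text
t 18.35 p [ 0.5772 -0.2131  0.2391] psi -1.241 q7 -1.06 open 0.054 grip 65.5
   [ 0.27 -0.59 -0.09] [ 0.002 -0.001  0.316] rows 0.2
```

In the tool's units: 9 cm / 75 = 0.12, 6 cm / 75 = 0.08, 0.316 rad / 4 = 0.079.

Call:
{"name": "servo_tool", "arguments": {
  "commands": [
    [[0.0013,0,0,0,0,0.079,-1],[0.0013,0,0,0,0,0.079,-1],[0.0013,0,0,0,0,0.079,-1],[0.0013,0,0.04,0,0,0.079,-1],[0.0013,0,0.08,0,0,0.079,-1],[0.0013,0,0.12,0,0,0.079,-1],[0.0013,0,0.12,0,0,0.079,-1],[0.0013,0,0.12,0,0,0.079,-1]]
  ]
}}

```text
time: 19.02
eef_pos: [0.5784, -0.2056, 0.1479]
ee_rot: [-0.001, 1.0, 0.013, -0.001]
ft_force: [0.0, -0.1, -1.4]
opening: 0.0545
grasp_force: 65.5
```

```bash
python3 -c "
from h import *
rel((.5778,-.2066,.094,-1.557))"
```

```text
t 19.02 p [ 0.5784 -0.2056  0.1479] psi -1.545 q7 -1.38 open 0.0545 grip 65.5
   [-0.05  0.11  5.39] [-0.002  0.002  0.012] rows 1.3
```

In the tool's units: 5.3 cm / 75 = 0.0707, 5 cm / 75 = 0.0667, 0.012 rad / 4 = 0.003.

Call:
{"name": "servo_tool", "arguments": {
  "commands": [
    [[0,0.0013,0.0333,0,0,0.003,-1],[0,0.0013,0.0533,0,0,0.003,-1],[0,0.0013,0.0667,0,0,0.003,-1],[0,0.0013,0.0707,0,0,0.003,-1],[0,0.0013,0.0707,0,0,0.003,-1],[0,0.0013,0.0707,0,0,0.003,-1]]
  ]
}}

```text
time: 19.52
eef_pos: [0.581, -0.2072, 0.0981]
ee_rot: [0.0, 1.0, 0.007, 0.002]
ft_force: [-0.4, 0.0, -1.4]
opening: 0.0537
grasp_force: 65.5
```

In the tool's units: 0.25 cm / 75 = 0.0033, 0.15 cm / 75 = 0.002.

Call:
{"name": "servo_tool", "arguments": {
  "commands": [
    [[0,0,0.002,0,0,0,-1],[0,0,0.0033,0,0,0,-1],[0,0,0.0033,0,0,0,-1]]
  ]
}}

```text
time: 19.77
eef_pos: [0.5803, -0.2071, 0.0944]
ee_rot: [-0.0, 1.0, 0.007, 0.001]
ft_force: [0.1, 0.3, -2.9]
opening: 0.0538
grasp_force: 65.5
```

In the tool's units: 0.3 cm / 75 = 0.004, -0.15 cm / 75 = -0.002.

Call:
{"name": "servo_tool", "arguments": {
  "commands": [
    [[-0.002,0,0.002,0,0,0,-1],[-0.002,0,0.004,0,0,0,-1],[-0.002,0,0.004,0,0,0,-1]]
  ]
}}

```text
time: 20.02
eef_pos: [0.5782, -0.2071, 0.0905]
ee_rot: [-0.0, 1.0, 0.007, 0.001]
ft_force: [-1.0, -0.4, -3.1]
opening: 0.0538
grasp_force: 65.5
```

In the tool's units: 0.2 cm / 75 = 0.0027, 0.1 cm / 75 = 0.0013.

Call:
{"name": "servo_tool", "arguments": {
  "commands": [
    [[0,0,0.0013,0,0,0,-1],[0,0,0.0027,0,0,0,-1],[0,0,0.0027,0,0,0,-1]]
  ]
}}

```text
time: 20.27
eef_pos: [0.5787, -0.2071, 0.0901]
ee_rot: [0.0, 1.0, 0.007, 0.001]
ft_force: [-4.2, 1.6, 6.3]
opening: 0.054
grasp_force: 66.5
```

Contact. Release and lift.

In the tool's units: -14.5 cm / 75 = -0.1933, -11 cm / 75 = -0.1467.

Call:
{"name": "servo_tool", "arguments": {
  "commands": [
    [[0,0,-0.0007,0,0,0,-1],[0,0,-0.0007,0,0,0,1],[0,0,-0.0007,0,0,0,1],[0,0,-0.0007,0,0,0,1],[0,0,-0.0007,0,0,0,1],[0,0,-0.0007,0,0,0,1],[0,0,-0.0007,0,0,0,1],[0,0,-0.04,0,0,0,1],[0,0,-0.0933,0,0,0,1],[0,0,-0.1467,0,0,0,1],[0,0,-0.1933,0,0,0,1],[0,0,-0.1933,0,0,0,1]]
  ]
}}

```text
time: 21.27
eef_pos: [0.5816, -0.2077, 0.2427]
ee_rot: [0.002, 1.0, 0.007, 0.007]
ft_force: [0.7, 0.1, 0.4]
opening: 0.0856
grasp_force: 0.0
```

```bash
python3 -c "
from h import *
rel((.6006,.1917,.235,.144))"
```

```text
t 21.27 p [ 0.5816 -0.2077  0.2427] psi -1.557 q7 -1.38 open 0.0856 grip 0.0
   [  2.44 -39.91   0.66] [ 0.015 -0.007 -1.701] rows 9.6
```

In the tool's units: -39.9 cm / 75 = -0.532, 2.4 cm / 75 = 0.032, -1.701 rad / 4 = -0.4253.

Call:
{"name": "servo_tool", "arguments": {
  "commands": [
    [[0.032,-0.532,0.0093,0.0038,-0.0018,-0.4253,1],[0.032,-0.532,0.0093,0.0038,-0.0018,-0.4253,1],[0.032,-0.532,0.0093,0.0038,-0.0018,-0.4253,1],[0.032,-0.532,0.0093,0.0038,-0.0018,-0.4253,1],[0.032,-0.532,0.0093,0.0038,-0.0018,-0.4253,1],[0.032,-0.532,0.0093,0.0038,-0.0018,-0.4253,1],[0.032,-0.532,0.0093,0.0038,-0.0018,-0.4253,1],[0.032,-0.532,0.0093,0.0038,-0.0018,-0.4253,1],[0.032,-0.532,0.0093,0.0038,-0.0018,-0.4253,1],[0.032,-0.532,0.0093,0.0038,-0.0018,-0.4253,1],[0.032,-0.532,0.0093,0.0038,-0.0018,-0.4253,1],[0.032,-0.532,0.0093,0.0038,-0.0018,-0.4253,1]]
  ]
}}

```text
time: 22.27
eef_pos: [0.5958, 0.1954, 0.2267]
ee_rot: [-0.006, 0.723, 0.691, -0.002]
ft_force: [0.2, -0.9, -0.1]
opening: 0.0855
grasp_force: 0.0
```

```bash
python3 -c "
from h import *
rel((.6006,.1917,.235,.144))"
```

```text
t 22.27 p [0.5958 0.1954 0.2267] psi -0.046 q7 -0.65 open 0.0855 grip 0.0
   [-0.35  0.49 -0.84] [-0.01  -0.007 -0.19 ] rows 0.2
```

In the tool's units: 5 cm / 75 = 0.0667, 2 cm / 75 = 0.0267, -0.19 rad / 4 = -0.0475.

Call:
{"name": "servo_tool", "arguments": {
  "commands": [
    [[-0.0013,0.004,0,-0.0025,-0.0018,-0.0475,1],[-0.0013,0.004,0,-0.0025,-0.0018,-0.0475,1],[-0.0013,0.004,0.0267,-0.0025,-0.0018,-0.0475,1],[-0.0013,0.004,0.0667,-0.0025,-0.0018,-0.0475,1],[-0.0013,0.004,0.0667,-0.0025,-0.0018,-0.0475,1],[-0.0013,0.004,0.0667,-0.0025,-0.0018,-0.0475,1]]
  ]
}}

```text
time: 22.77
eef_pos: [0.5983, 0.1904, 0.1758]
ee_rot: [-0.0, 0.659, 0.752, -0.002]
ft_force: [0.4, 0.3, 0.7]
opening: 0.0855
grasp_force: 0.0
```

```bash
python3 -c "
from h import *
rel((.6006,.1917,.077,.144))"
```

```text
t 22.77 p [0.5983 0.1904 0.1758] psi 0.133 q7 -0.5 open 0.0855 grip 0.0
   [0.12 0.28 9.87] [-0.004  0.002 -0.011] rows 2.4
```

In the tool's units: 10.2 cm / 75 = 0.136, 7 cm / 75 = 0.0933, -0.01 rad / 4 = -0.0025.

Call:
{"name": "servo_tool", "arguments": {
  "commands": [
    [[0,0.0013,0.0533,0,0,-0.0025,1],[0,0.0013,0.0933,0,0,-0.0025,1],[0,0.0013,0.136,0,0,-0.0025,1],[0,0.0013,0.136,0,0,-0.0025,1],[0,0.0013,0.136,0,0,-0.0025,1],[0,0.0013,0.136,0,0,-0.0025,1]]
  ]
}}

```text
time: 23.27
eef_pos: [0.6016, 0.1922, 0.0781]
ee_rot: [0.001, 0.655, 0.756, 0.001]
ft_force: [-0.5, -0.4, 1.0]
opening: 0.0856
grasp_force: 0.0
```

```bash
python3 -c "
from h import *
rel((.6006,.1917,.077,.144))"
```

```text
t 23.27 p [0.6016 0.1922 0.0781] psi 0.143 q7 -0.53 open 0.0856 grip 0.0
   [-0.03 -0.11  0.11] [ 0.003  0.    -0.001] rows 0.0
```

In the tool's units: -16 cm / 75 = -0.2133, -12 cm / 75 = -0.16.

Call:
{"name": "servo_tool", "arguments": {
  "commands": [
    [[0,0,0.0013,0,0,0,-1],[0,0,0.0013,0,0,0,-1],[0,0,0.0013,0,0,0,-1],[0,0,0.0013,0,0,0,-1],[0,0,0.0013,0,0,0,-1],[0,0,0.0013,0,0,0,-1],[0,0,0.0013,0,0,0,-1],[0,0,0.0013,0,0,0,-1],[0,0,-0.0533,0,0,0,-1],[0,0,-0.1067,0,0,0,-1],[0,0,-0.16,0,0,0,-1],[0,0,-0.2133,0,0,0,-1]]
  ]
}}

```text
time: 24.27
eef_pos: [0.5996, 0.1914, 0.2375]
ee_rot: [0.0, 0.655, 0.756, -0.0]
ft_force: [1.0, 0.3, -2.4]
opening: 0.0535
grasp_force: 67.4
```

```bash
python3 -c "
from h import *
rel((.6318,-.2058,.24,-1.557))"
```

```text
t 24.27 p [0.5996 0.1914 0.2375] psi 0.143 q7 -0.47 open 0.0535 grip 67.4
   [-39.77  -2.49  -0.21] [1.0e-03 1.0e-03 1.7e+00] rows 9.6
```

In the tool's units: -39.8 cm / 75 = -0.5307, -2.5 cm / 75 = -0.0333, 1.7 rad / 4 = 0.425.

Call:
{"name": "servo_tool", "arguments": {
  "commands": [
    [[-0.5307,-0.0333,-0.004,0,0,0.425,-1],[-0.5307,-0.0333,-0.004,0,0,0.425,-1],[-0.5307,-0.0333,-0.004,0,0,0.425,-1],[-0.5307,-0.0333,-0.004,0,0,0.425,-1],[-0.5307,-0.0333,-0.004,0,0,0.425,-1],[-0.5307,-0.0333,-0.004,0,0,0.425,-1],[-0.5307,-0.0333,-0.004,0,0,0.425,-1],[-0.5307,-0.0333,-0.004,0,0,0.425,-1],[-0.5307,-0.0333,-0.004,0,0,0.425,-1],[-0.5307,-0.0333,-0.004,0,0,0.425,-1],[-0.5307,-0.0333,-0.004,0,0,0.425,-1],[-0.5307,-0.0333,-0.004,0,0,0.425,-1]]
  ]
}}

```text
time: 25.27
eef_pos: [0.6314, -0.2092, 0.2382]
ee_rot: [0.001, 0.995, 0.101, -0.0]
ft_force: [-0.1, 0.7, -3.0]
opening: 0.0538
grasp_force: 67.4
```

In the tool's units: 0.19 rad / 4 = 0.0475.

Call:
{"name": "servo_tool", "arguments": {
  "commands": [
    [[0,0,0,0,0,0.0475,-1],[0,0,0,0,0,0.0475,-1],[0,0,0,0,0,0.0475,-1],[0,0,0,0,0,0.0475,-1]]
  ]
}}

```text
time: 25.6
eef_pos: [0.6321, -0.2057, 0.2389]
ee_rot: [0.001, 1.0, 0.013, 0.0]
ft_force: [0.3, 0.1, -2.2]
opening: 0.0535
grasp_force: 67.4
```

```bash
python3 -c "
from h import *
rel((.6318,-.2058,.18,-1.557))"
```

```text
t 25.6 p [ 0.6321 -0.2057  0.2389] psi -1.544 q7 -1.41 open 0.0535 grip 67.4
   [-0.03 -0.    5.89] [ 0.001 -0.     0.013] rows 1.4
```

In the tool's units: 13.5 cm / 75 = 0.18, 13 cm / 75 = 0.1733, 0.013 rad / 4 = 0.0033.

Call:
{"name": "servo_tool", "arguments": {
  "commands": [
    [[0,0,0.04,0,0,0.0033,-1],[0,0,0.08,0,0,0.0033,-1],[0,0,0.12,0,0,0.0033,-1],[0,0,0.1533,0,0,0.0033,-1],[0,0,0.1733,0,0,0.0033,-1],[0,0,0.18,0,0,0.0033,-1],[0,0,0.18,0,0,0.0033,-1],[0,0,0.18,0,0,0.0033,-1]]
  ]
}}

```text
time: 26.27
eef_pos: [0.6327, -0.2063, 0.1047]
ee_rot: [0.001, 1.0, 0.006, 0.001]
ft_force: [0.9, 0.1, -2.5]
opening: 0.053
grasp_force: 67.4
```

```bash
python3 -c "
from h import *
rel((.6318,-.2058,.094,-1.557))"
```

```text
t 26.27 p [ 0.6327 -0.2063  0.1047] psi -1.559 q7 -1.45 open 0.053 grip 67.4
   [-0.09 -0.05  1.07] [ 0.001 -0.001 -0.002] rows 0.3
```

In the tool's units: 1.1 cm / 75 = 0.0147, 1 cm / 75 = 0.0133.

Call:
{"name": "servo_tool", "arguments": {
  "commands": [
    [[0,0,0.0067,0,0,0,-1],[0,0,0.0107,0,0,0,-1],[0,0,0.0133,0,0,0,-1],[0,0,0.0147,0,0,0,-1],[0,0,0.0147,0,0,0,-1]]
  ]
}}

```text
time: 26.68
eef_pos: [0.632, -0.2062, 0.0925]
ee_rot: [0.001, 1.0, 0.005, -0.0]
ft_force: [1.0, 0.2, -1.9]
opening: 0.0538
grasp_force: 67.4
```

In the tool's units: 0.2 cm / 75 = 0.0027, 0.1 cm / 75 = 0.0013.

Call:
{"name": "servo_tool", "arguments": {
  "commands": [
    [[0,0,0.0013,0,0,0,-1],[0,0,0.0027,0,0,0,-1],[0,0,0.0027,0,0,0,-1]]
  ]
}}

```text
time: 26.93
eef_pos: [0.6325, -0.2062, 0.0918]
ee_rot: [0.001, 1.0, 0.005, 0.001]
ft_force: [-2.4, 0.6, 4.2]
opening: 0.0538
grasp_force: 68.2
```

In the tool's units: -14.5 cm / 75 = -0.1933, -11 cm / 75 = -0.1467.

Call:
{"name": "servo_tool", "arguments": {
  "commands": [
    [[0,0,-0.0007,0,0,0,-1],[0,0,-0.0007,0,0,0,1],[0,0,-0.0007,0,0,0,1],[0,0,-0.0007,0,0,0,1],[0,0,-0.0007,0,0,0,1],[0,0,-0.0007,0,0,0,1],[0,0,-0.0007,0,0,0,1],[0,0,-0.04,0,0,0,1],[0,0,-0.0933,0,0,0,1],[0,0,-0.1467,0,0,0,1],[0,0,-0.1933,0,0,0,1],[0,0,-0.1933,0,0,0,1]]
  ]
}}

```text
time: 27.93
eef_pos: [0.6353, -0.2064, 0.2451]
ee_rot: [0.002, 1.0, 0.005, 0.006]
ft_force: [0.3, 0.6, 1.5]
opening: 0.0853
grasp_force: 0.0
```

```bash
python3 -c "
from h import *
rel((.55,.0,.26,-1.2))"
```

```text
t 27.93 p [ 0.6353 -0.2064  0.2451] psi -1.56 q7 -1.42 open 0.0853 grip 0.0
   [ -8.29 -20.72  -1.69] [ 0.007 -0.012 -0.36 ] rows 5.4
```

In the tool's units: -22 cm / 75 = -0.2933, -8 cm / 75 = -0.1067, -0.36 rad / 4 = -0.09.

Call:
{"name": "servo_tool", "arguments": {
  "commands": [
    [[-0.1067,-0.2933,-0.0227,0,0,-0.09,1],[-0.1067,-0.2933,-0.0227,0,0,-0.09,1],[-0.1067,-0.2933,-0.0227,0,0,-0.09,1],[-0.1067,-0.2933,-0.0227,0,0,-0.09,1],[-0.1067,-0.2933,-0.0227,0,0,-0.09,1],[-0.1067,-0.2933,-0.0227,0,0,-0.09,1],[-0.1067,-0.2933,-0.0227,0,0,-0.09,1],[-0.1067,-0.2933,-0.0227,0,0,-0.09,1],[-0.1067,-0.2933,-0.0227,0,0,-0.09,1]]
  ]
}}

```text
time: 28.68
eef_pos: [0.55, 0.0121, 0.2523]
ee_rot: [0.001, 0.983, 0.184, 0.0]
ft_force: [-0.2, -0.7, 0.4]
opening: 0.0854
grasp_force: 0.0
```

```bash
python3 -c "
from h import *
import cv2
a=vision.grab_frame('top')[165:375,440:530,::-1];b=vision.grab_frame('scene')[265:400,140:320,::-1]
a=cv2.resize(a,None,fx=2.8,fy=2.8,interpolation=cv2.INTER_CUBIC);b=cv2.resize(b,None,fx=3,fy=3,interpolation=cv2.INTER_CUBIC)
h=max(len(a),len(b));f=lambda i:cv2.copyMakeBorder(i,0,h-len(i),0,0,0)
o=np.hstack([f(a),f(b)]);print(a.shape,o.shape);cv2.imwrite('pics/end.png',o)"
```

```text
(588, 252, 3) (588, 792, 3)
```

View pics/end.png

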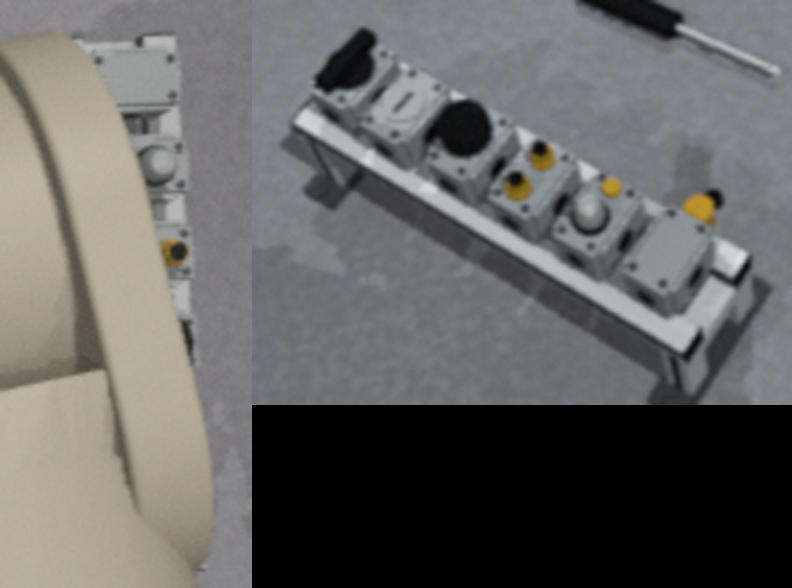

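The scene crop shows valve, filter, regulator, take-off, lubricator and outlet in that order. All four are flush and square on the rails with even gaps, and the screwdriver is untouched.

```bash
python3 -c "
from rig import ticket
print(ticket.finish_job())"
```

```text
the job is handed in; nothing more can be done
None
```

The filter, regulator, take-off block and lubricator are on the rack in that order from valve to outlet. They looked seated, square and evenly spaced, placed about 54 mm apart centre to centre. The job was handed in at about 29 s of robot time; no verdict was returned.

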